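# Pin the test bar into the tensile stage

## Robot

A 6-joint arm with a two-finger parallel gripper is mounted at the origin on a cart in front of the work surface, level with it; the furniture and walls round the work are solid. World frame = base frame: x ahead of the robot, y to its left, z up, the work surface at z = 0. Lengths are in m, angles in rad, forces in N, time in s.
With the tool pointing down it reaches from about 0.275 to 1 m from the base axis. Payload 8.4 kg.
Tool frame: the origin (TCP) lies on the centre line of the jaws, within the pads' length; the fingertips stand 17 mm ahead of it and the grasp point (between the pads) lies 2 mm behind it (bot.tcp_to_tips is the z of the fingertips in the tool frame, in m); z points along the fingers, y is the line along which they close (so a half turn about z gives the same grasp; the last joint's range is limited). The gripper opens to 85 mm and grips with 20 to 120 N. Pads are 22 mm wide; open, the fingers measure 114 mm over their backs; the gripper's body (76 mm by 85 mm) begins 54 mm behind the grasp point. The pads swing forward as they close: fully open they stand 13 mm farther back than shut.
Start: joints at [1.15, 0.353, 1.633, -0, 1.155, -0.002], TCP at [0.254, 0.571, 0.248] pointing down, gripper open.
Joint ranges: [-2.63, 2.63], [-0.92, 2.1], [0.06, 2.66], [-1.3, 4.44], [0, 2.69], [-3.02, 3.02]. Speed limits (rad/s): [2.22, 2.22, 2.79, 3.14, 3.14, 3.14].

## Interface

Orientations are given as a unit quaternion [x, y, z, w].
In Python, from workcell import bot, hand, kinematics, get_obs, vision, hand_in gives the robot as it stands. The module is installed in compiled form; this text tells all that it offers. Calls block until the motion is done:
- bot.reach(position, orientation): joint-space move of the TCP to a pose.
- bot.servo_line(position, ori=None, velocity=0.15): straight line of the TCP; ori=None keeps the orientation; velocity is the mean speed in m/s.
- bot.goto_joints(angles): joint-space move.
- hand.move_gripper(opening, strength=None): finger opening in m; strength is the grip in N (None keeps the last); returns when the fingers have stopped.
- bot.dwell(seconds).
- kinematics.solve_ik(position, orientation): joint angles nearest the present ones, or None.
- get_obs(): the state.
- vision.read_camera(name): name is "side" or "top" or "wrist"; returns a dict with "frame" (400x640x3 uint8, red, green, blue), "intrinsics" (3x3 intrinsics, pixels), "view" (4x4, takes a point from world to camera coordinates). Camera axes: x right, y down, z forward; pixel columns grow to the right and rows downward; lengths in m; the calibration is good to about 2 mm. A picture is of the moment at which its call begins. There is no depth.
A pose or a line that the arm cannot do raises bot.IKError and nothing moves.
- hand_in(): hands the job in; it is judged then, once.
The state is a dict: "time_s": time; "joint_pos": joint angles; "joint_vel": joint speeds; "joint_efforts": joint torques, N m; "position": TCP position; "orientation": TCP orientation; "wrist_force": force on the tool from outside, world axes, zero at the start; "ft_torque": the same for the moment, N m; "gripper_width": finger opening in m; "grip_force": force on a finger pad.
Only numpy, scipy, OpenCV 4.12 (cv2) and the standard library are available. Lean on these libraries where they do the work, as an engineer would, in place of code of your own. Each camera call takes 0.05 s, during which the arm holds its last target. There are 200 camera calls.

## Task

Finish loading the small tensile stage: take the stepped load pin from its stand and feed it down through the fork's upper ear, the loose eye of the flat test bar and the lower ear, feeling for the eye and drawing it into line. Press the pin home gently but firmly so that its collar sits flat on the fork, then swing the brass keeper right over the collar. A load cell sits behind the fork, so never push hard on the stage, and leave the other things on the bench where they are.

Things in the scene. Friction and masses are not known exactly. Their poses are not given: they have to be found in the camera images.
- tensile_stage: Bench tensile stage, fixed, 265 mm long, 100 mm wide, aluminium base. Origin on the bench under the pin axis of its steel fork; +x along the stage to the sliding carriage and black handwheel, z up. Fork: x -40 to 20 mm, 50 mm wide, two level 12 mm ears with holes on the z axis. A load cell stands behind it: more than 25 N on the stage or its bar, from pin or gripper, is a failure.
- fork_top (a point): Centre of the upper ear's hole at its top face, 68 mm above the bench, where the pin's collar comes to sit; axes as tensile_stage. Upper ear z 56 to 68 mm, hole 21 mm across, so the pin's 10 mm shank can be moved about in it by 5 mm any way.
- lower_ear (a point): Centre of the lower ear's hole at its top face, z 42 mm, straight under fork_top. Lower ear z 30 to 42 mm, hole 12 mm across with a 1 mm bevel.
- slot_mid (a point): Fixed point on the pin axis in the slot, z 47 mm; NOT the eye. The test bar's eye (27 mm square, 8 mm thick, z 43 to 51, hole 12 mm) lies here, its hole up to 3.7 mm off the axis along stage x and as much along y; untracked, partly seen through the upper hole. Its bar is pinned to the loose carriage: it stays where left and follows a pin inside it at 3 to 6 N.
- load_pin: Loose stepped steel pin, 79 mm long, 0.11 kg, upright in the stand at the start. Origin at its flat nose, z along it to the head. Shank 10 mm diameter from 0 to 30 mm (nose 8.5 mm, 0.75 mm bevel), journal 19 mm diameter from 30 to 40 mm (fits the upper ear), collar 30 mm diameter from 40 to 45 mm, ribbed round grip 16 mm diameter from 45 to 79 mm.
- pin_nose (a point): Centre of the pin's nose.
- pin_collar (a point): On the pin's axis at the underside of the collar, 40 mm above the nose.
- pin_grip (a point): On the pin's axis, 67 mm above the nose, middle of the free part of the grip.
- pin_stand: Fixed grey block 56 x 96 x 46 mm with two upright holes 21 mm across, 48 mm apart along its y; origin under its centre. The pin hangs by its collar in the hole at y = +24 mm; the other hole is empty.
- keeper (a joint): Brass keeper plate swinging about an upright screw on the fork at x -32, y 0 of tensile_stage, rad: 0 open (tab to the stage's +y), 1.57 tab over the collar (to +x), stop at 1.6; grows clockwise from above. Tab ends 23 mm from the screw. Plate z 74.8 to 78.8 mm: it clears the 5 mm collar only if that is seated within 1.5 mm. Stays where left; 1 to 2 N at the knob turns it.
- keeper_knob (a point): Middle of the upright red knob (11 mm diameter, from 79 to 104 mm above the bench) on the keeper's tail, 34 mm from the screw, on the far side from the tab: towards the stage's -y when open, towards -x (away from the pin) when closed.
- timer: White bench timer 39 x 66 x 58 mm, loose bystander.
- mount_red: Red resin-mounted specimen, 30 mm diameter, 18 mm high, loose bystander.
- mount_green: Green resin-mounted specimen, 30 mm diameter, 22 mm high, loose bystander.

How it is judged:
On the way, in this order (a step that is already met when the one before it is completed fails the run):
1. the pin's nose has passed through the bar's eye and into the lower ear (z of pin_nose in the frame of tensile_stage below 0.0385 m and horizontal distance between pin_nose and fork_top below 0.003 m and angle between the z axis of load_pin and the z axis of tensile_stage, either way round below 0.12 rad), for 0.1 s.
2. the collar is pressed down on the fork with at least 4 N (z of pin_collar in the frame of fork_top below 0.0015 m and horizontal distance between pin_nose and fork_top below 0.003 m and contact force between load_pin and tensile_stage above 4 N), for 0.1 s.
At the end, for the whole second after the job is handed in: The pin stands through both ears and the bar's eye, within 3 mm of the fork's axis at nose and collar, its collar within 1.5 mm of the fork's top face, released and at rest, and the keeper is swung to at least 1.3 rad, its tab over the collar (z of pin_collar in the frame of fork_top below 0.0015 m and horizontal distance between each of pin_nose, pin_collar and fork_top below 0.003 m and value of joint keeper above 1.3 rad and linear speed of load_pin below 0.01 m/s); the robot touches nothing.
It fails at once if the pin pushes on the stage or the bar with more than 25 N (contact force between load_pin and tensile_stage above 25 N).
It fails at once if the gripper pushes on the stage with more than 25 N (contact force between the arm and tensile_stage above 25 N).
It fails at once if a bystander is moved by more than 20 mm (distance of any of timer, mount_red, mount_green from where it was at the start of the episode above 0.02 m).
It also fails if it takes over 72 s, if anything falls off the work surface, if the arm or the gripper's body presses on something with over 40 N, if the wrist force passes 120 N, or if a joint passes its speed limit or range.

## Working session

There is one attempt and no reset: what is moved stays moved. The work goes in short steps, each a Python script; the robot and the scene stay as the last script left them, time stands still between calls to the robot, and variables do not carry over. Pictures are saved under pics/ and viewed, at most 10 in all, crops included, and the job is handed in when it is done.

```bash
mkdir -p pics
python3 - <<'E'
from workcell import bot,hand,vision,get_obs
import cv2,numpy as np,pickle
d={}
for n in("side","top","wrist"):
    c=vision.read_camera(n);d[n]=c
    cv2.imwrite(f"pics/{n}0.png",c["frame"][:,:,::-1])
    print(n,np.round(c["intrinsics"],1).tolist(),np.round(c["view"],3).tolist())
pickle.dump(d,open("cam0.pkl","wb"))
o=get_obs();print(o["time_s"],o["position"],o["orientation"],o["wrist_force"],bot.tcp_to_tips)
E
```

```text
side [[379.4, 0.0, 314.3], [0.0, 379.4, 196.4], [0.0, 0.0, 1.0]] [[-0.981, -0.194, 0.014, 0.551], [-0.127, 0.587, -0.799, 0.164], [0.147, -0.786, -0.601, 0.902], [0.0, 0.0, 0.0, 1.0]]
top [[454.6, 0.0, 316.5], [0.0, 454.6, 203.8], [0.0, 0.0, 1.0]] [[-0.015, -1.0, 0.018, -0.053], [-0.983, 0.011, -0.182, 0.567], [0.182, -0.02, -0.983, 1.13], [0.0, 0.0, 0.0, 1.0]]
wrist [[353.9, 0.0, 314.9], [0.0, 353.9, 205.0], [0.0, 0.0, 1.0]] [[0.407, 0.914, -0.001, -0.625], [0.866, -0.385, 0.319, -0.041], [0.292, -0.131, -0.948, 0.38], [0.0, 0.0, 0.0, 1.0]]
0.15 [0.25401866 0.57069081 0.24771546] [ 2.07873169e-01  9.78155644e-01 -5.15899506e-04 -1.29139698e-04] [-0.03710834  0.00384096 -0.31291703] 0.017
```

View pics/top0.png

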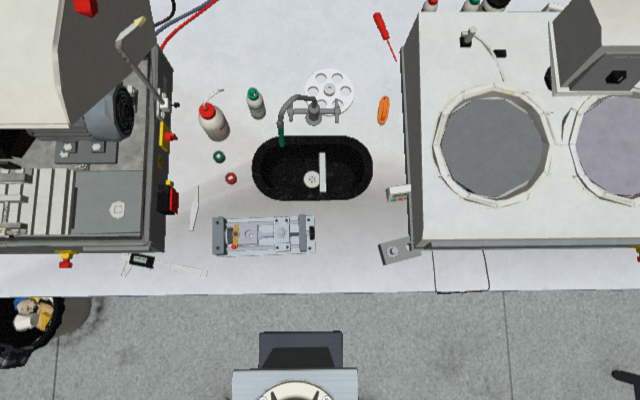

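View pics/side0.png

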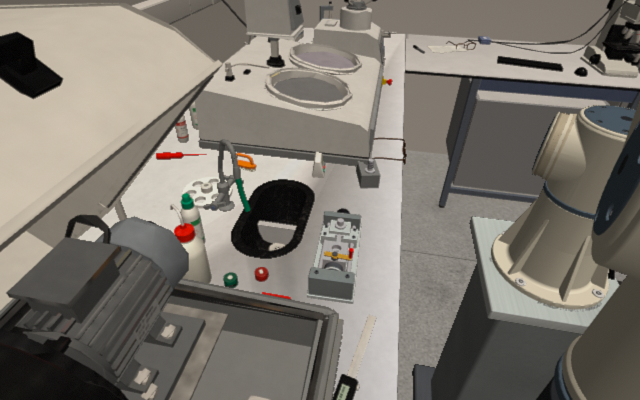

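The top view shows the stage at px (213–315, 215–255), with the load cell left and handwheel right, so stage +x is about world −y. The red knob is near (236,235) and the fork hole near (250,232). The stand is at (400,250) with the pin near (392,251), the timer at (398,192), and the mounts at (219,157) and (231,178).

```bash
cat > h.py <<'E'
import numpy as np,cv2,pickle
def ray(c,px):
    V=c["view"];R=V[:3,:3];C=-R.T@V[:3,3]
    d=R.T@np.linalg.solve(c["intrinsics"],[px[0],px[1],1.]);return C,d
def plane(c,px,z):
    C,d=ray(c,px);return C+d*(z-C[2])/d[2]
def proj(c,p):
    q=c["intrinsics"]@(c["view"][:3,:3]@np.asarray(p)+c["view"][:3,3]);return q[:2]/q[2]
def quat(yaw): # tool down; tool y (closing) axis at world angle yaw+90deg
    from scipy.spatial.transform import Rotation as R
    return (R.from_euler('z',yaw)*R.from_quat([1,0,0,0])).as_quat()
E
python3 - <<'E'
from h import *
from scipy.spatial.transform import Rotation as R
d=pickle.load(open("cam0.pkl","rb"));t=d["top"]
for n,px,z in [("fork",(250,232),.068),("pin",(392,251),.08),("knob",(236,235),.09),("s_l",(214,235),.05),("s_r",(314,233),.05)]: print(n,plane(t,px,z).round(3))
w=d["wrist"];V=w["view"];C=-V[:3,:3].T@V[:3,3]
Rt=R.from_quat([ 2.07873169e-01,9.78155644e-01,-5.15899506e-04,-1.29139698e-04]).as_matrix()
print("cam in tool",Rt.T@(C-[0.25401866,0.57069081,0.24771546]),(Rt.T@V[:3,:3].T).round(3))
a=t["frame"][205:265,205:325];b=t["frame"][225:275,370:430]
A=cv2.resize(a,None,fx=6,fy=6,interpolation=cv2.INTER_CUBIC)
B=cv2.resize(b,None,fx=4,fy=4,interpolation=cv2.INTER_CUBIC)
o=np.zeros((570,720,3),np.uint8);o[:360]=A;o[365:565,:240]=B
s=d["side"]["frame"][200:310,300:380];S=cv2.resize(s,None,fx=1.8,fy=1.8);o[365:563,250:250+S.shape[1]]=S
cv2.imwrite("pics/crop0.png",o[:,:,::-1])
E
```

```text
fork [0.493 0.11  0.068]
pin [ 0.44  -0.247  0.08 ]
knob [0.483 0.141 0.09 ]
s_l [0.489 0.204 0.05 ]
s_r [ 0.491 -0.053  0.05 ]
cam in tool [ 0.08233184  0.00025677 -0.12465323] [[ 0.    -0.948 -0.319]
 [ 1.     0.     0.   ]
 [-0.    -0.319  0.948]]
```

View pics/crop0.png

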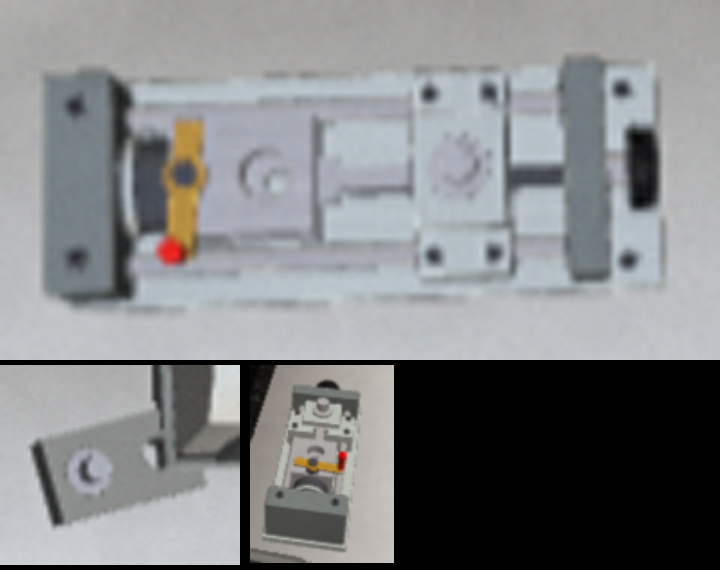

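The crops show the fork hole at about px (248.7,233.7), the keeper screw at (236,234) and the knob at (233,247). The bar's eye is partly visible, offset within the fork hole. The stand is turned about 15–20° beside the cabinet edge. I'll take closer wrist views next.

Run:
```python
from workcell import bot,hand,vision,get_obs
from h import *
d={}
q=quat(np.pi/2)
for n,p in (("wf",(.49,.10,.24)),("ws",(.43,-.17,.30))):
    bot.reach(p,q);bot.dwell(.2);o=get_obs();print(o["time_s"],o["joint_pos"],o["position"])
    d[n]=vision.read_camera("wrist")
pickle.dump(d,open("cam1.pkl","wb"))
for n in d: cv2.imwrite(f"pics/{n}.png",d[n]["frame"][:,:,::-1])
```

```text
2.2583 [1.99504329e-01 1.67319845e-01 1.90395657e+00 7.94602821e-05
 1.07035200e+00 1.98294187e-01] [0.4899807  0.1006247  0.23995291]
3.6 [-3.77707198e-01  4.29617314e-02  1.90445825e+00  1.57518266e-04
  1.19473292e+00 -3.79373078e-01] [ 0.43033712 -0.169074    0.29968095]
```

View pics/wf.png

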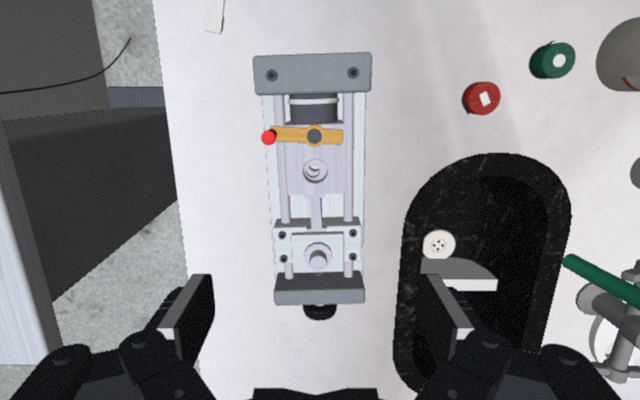

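View pics/ws.png

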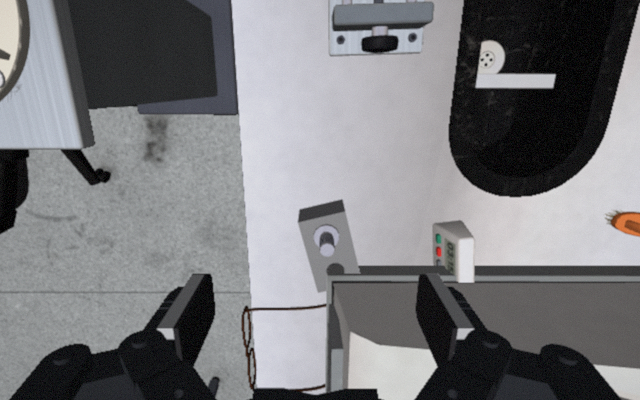

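The wrist view has the fork hole near (315,170) with the eye inside it, the screw near (315,135) and the knob near (268,137). In the stand view the collar is at about (326,237), the grip leans towards (327,248), and the cabinet edge lies at row ~267–280. I'll refine these on one enlarged crop.

Run:
```python
from h import *
d=pickle.load(open("cam1.pkl","rb"))
a=d["wf"]["frame"][120:195,255:355];b=d["ws"]["frame"][195:290,290:380]
A=cv2.resize(a,None,fx=4,fy=4,interpolation=cv2.INTER_CUBIC);B=cv2.resize(b,None,fx=4,fy=4,interpolation=cv2.INTER_CUBIC)
f=d["wf"]["frame"][155:185,300:330];F=cv2.resize(f,None,fx=9,fy=9,interpolation=cv2.INTER_CUBIC)
o=np.zeros((600,780,3),np.uint8);o[:300,:400]=A;o[:380,405:765]=B;o[310:580,:270]=F
cv2.imwrite("pics/crop1.png",o[:,:,::-1])
w=d["wf"]
hsv=cv2.cvtColor(w["frame"],cv2.COLOR_RGB2HSV)
m=((hsv[...,0]<8)|(hsv[...,0]>172))&(hsv[...,1]>150)&(hsv[...,2]>120)
m[:, :250]=0;m[:,300:]=0;m[:110]=0;m[160:]=0
ys,xs=np.nonzero(m);print("knob px",xs.mean(),ys.mean(),len(xs),plane(w,(xs.mean(),ys.mean()),.098))
m=(hsv[...,0]>12)&(hsv[...,0]<28)&(hsv[...,1]>120);m[:, :255]=0;m[:,350:]=0;m[:110]=0;m[150:]=0
ys,xs=np.nonzero(m);P=np.array([plane(w,p,.0788) for p in zip(xs,ys)]);print("brass x",P[:,0].min(),P[:,0].max(),"c",P.mean(0));print(cv2.fitLine(P[:,:2].astype(np.float32),2,0,.01,.01).ravel())
print("fork",plane(w,(315,170),.068),"screw",plane(w,(314.5,135.5),.08))
t=pickle.load(open("cam0.pkl","rb"))["top"];print("fork top",plane(t,(248.7,233.7),.068),"knob top",plane(t,(233.2,246.5),.098),"screw",plane(t,(235.8,233.8),.08))
```

```text
knob px 268.13422818791946 137.06040268456377 149 [0.4550399  0.14687561 0.098     ]
brass x 0.45429579404477843 0.510957195272449 c [0.48377101 0.1462054  0.0788    ]
[ 0.99847573 -0.05519293  0.483771    0.1462054 ]
fork [0.49008312 0.11489013 0.068     ] screw [0.48964435 0.1457025  0.08      ]
fork top [0.48882459 0.11274795 0.068     ] knob top [0.45420737 0.14632637 0.098     ] screw [0.48753963 0.14337437 0.08      ]
```

View pics/crop1.png

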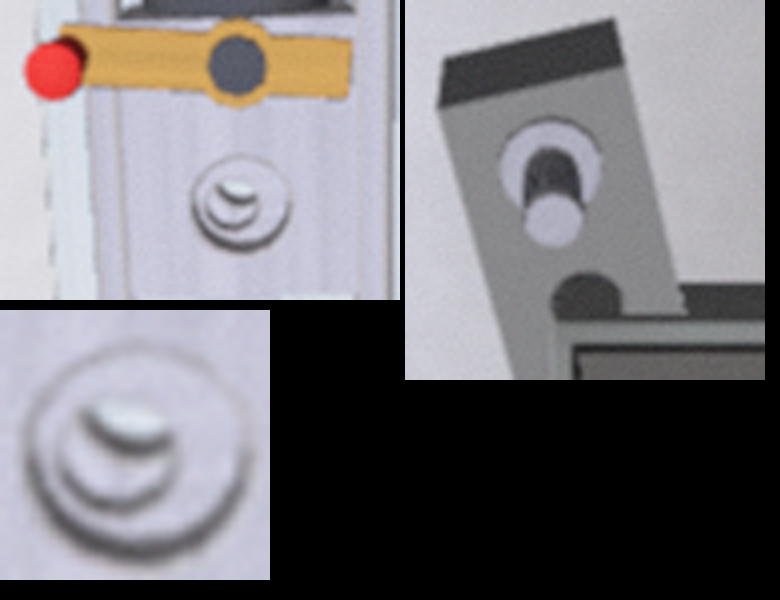

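The eye hole is visible inside the fork hole at about px (312.7,170.1), with the fork rim centre at (315.0,170.6). The collar centre is at (326.0,236.6) and the head top at (326.9,249.4). The cabinet corner is at about (327.1,274.1), overhanging the stand's far end.

Run:
```python
from h import *
d=pickle.load(open("cam1.pkl","rb"));t=pickle.load(open("cam0.pkl","rb"))["top"]
w=d["wf"];s=d["ws"]
print("fork",plane(w,(315.0,170.6),.068),"eye",plane(w,(312.7,170.1),.051))
print("rim check: x edges",plane(w,(302.7,170.6),.068)[0],plane(w,(327.4,170.6),.068)[0])
print("collar",plane(s,(326,236.6),.051),"head",plane(s,(326.9,249.4),.085),"pin top view",plane(t,(391.8,250.5),.07))
def tri(r):
    A=0;b=0
    for C,v in r:
        v=v/np.linalg.norm(v);M=np.eye(3)-np.outer(v,v);A=A+M;b=b+M@C
    return np.linalg.solve(A,b)
for px in((409,248),(411,246),(409,240)): 
    r=[ray(s,(327.1,274.1)),ray(t,px)];X=tri(r);print("cab",X,proj(s,X)-[327.1,274.1],proj(t,X)-px)
```

```text
fork [0.49008383 0.11436532 0.068     ] eye [0.48800523 0.11087926 0.051     ]
rim check: x edges 0.4795484339943936 0.500704699488447
collar [ 0.44311181 -0.25041197  0.051     ] head [ 0.44307627 -0.25019572  0.085     ] pin top view [ 0.44153721 -0.24804521  0.07      ]
cab [ 0.44630895 -0.29368155  0.06093989] [1.46679811 0.25103906] [-0.06684925  0.67525481]
cab [ 0.44960276 -0.30140526  0.04845887] [3.7479839  0.70501965] [-0.20260097  1.76652954]
cab [ 0.45570216 -0.29013065  0.07184134] [10.18669116  2.35788999] [-0.7169764   4.60421449]
```

Run:
```python
from workcell import bot,hand,vision,get_obs
from h import *
q=quat(np.pi/2);x,y=.4428,-.2498
hand.move_gripper(.05,60)
bot.reach((x,y,.20),q)
f0=get_obs()["wrist_force"]
for z in (.13,.10,.085,.0725):
    bot.servo_line((x,y,z),velocity=.08);f=get_obs()["wrist_force"]-f0;print(z,f.round(2))
    if np.linalg.norm(f)>6: raise SystemExit("contact")
hand.move_gripper(0,60);bot.dwell(.2)
o=get_obs();print(o["time_s"],o["gripper_width"],o["grip_force"],o["position"],(o["wrist_force"]-f0).round(2))
bot.servo_line((x,y,.16),velocity=.1);bot.dwell(.2)
o=get_obs();print(o["time_s"],o["gripper_width"],(o["wrist_force"]-f0).round(2),o["position"])
bot.reach((.4895,.1137,.165),q);bot.dwell(.3);o=get_obs();print(o["time_s"],o["wrist_force"],o["position"],o["ft_torque"])
c=vision.read_camera("wrist");pickle.dump(c,open("cam2.pkl","wb"))
t=vision.read_camera("top");pickle.dump(t,open("cam2t.pkl","wb"))
im=np.zeros((590,800,3),np.uint8);im[:400,:640]=c["frame"]
T=cv2.resize(t["frame"][200:260,205:285],None,fx=2.5,fy=2.5);im[405:405+T.shape[0],:T.shape[1]]=T
cv2.imwrite("pics/w2.png",im[:,:,::-1])
```

```text
0.13 [-0.19 -1.03 -1.11]
0.1 [-0.37  0.23 -1.3 ]
0.085 [-0.63 -0.75 -0.43]
0.0725 [-0.49 -1.07 -0.97]
7.475 0.0141136081635042 58.42744588851929 [ 0.44305229 -0.2499242   0.07292594] [-2.3   1.07  3.35]
8.7 0.014681692444554488 [-0.3  -0.34 -3.07] [ 0.44248364 -0.24961342  0.15937966]
10.375 [-0.16255696  0.28981513 -1.32545789] [0.48964798 0.11305339 0.16499742] [-0.04416049  0.03876753 -0.00832783]
```

View pics/w2.png

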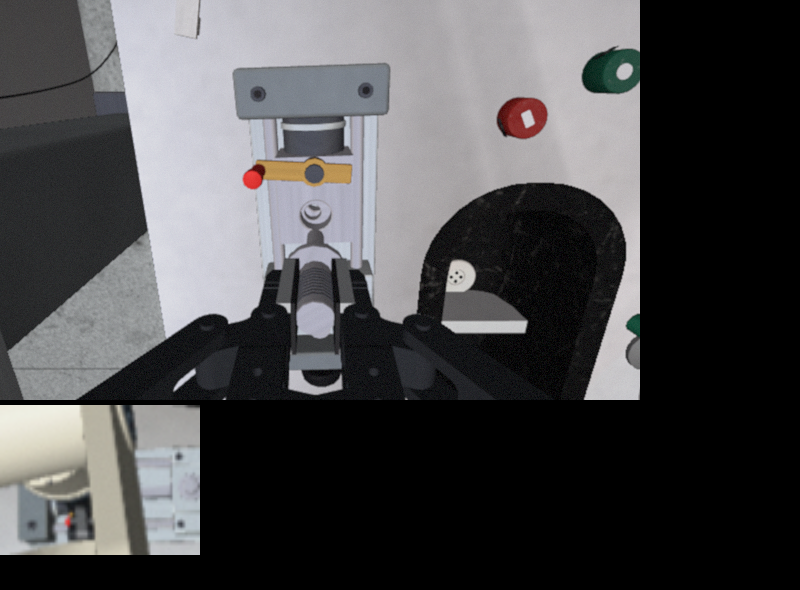

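The pin is held upright. The fork hole is at about (315,212), the nose just below it near (315,236), and the red knob at (252,179). I'll enlarge that area.

Run:
```python
from h import *
c=pickle.load(open("cam2.pkl","rb"))
cv2.imwrite("pics/c2.png",cv2.resize(c["frame"][195:270,275:355],None,fx=8,fy=8,interpolation=cv2.INTER_CUBIC)[:,:,::-1])
```

```text
(no output)
```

View pics/c2.png

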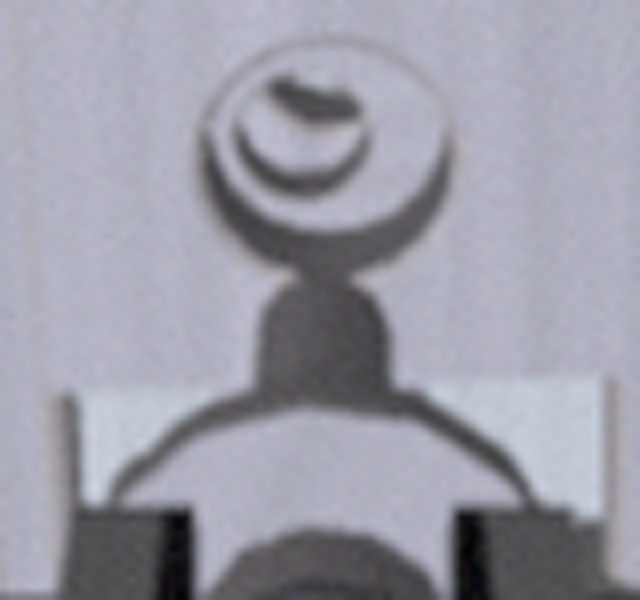

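Run:
```python
from h import *
c=pickle.load(open("cam2.pkl","rb"))
f=plane(c,(315.4,213.9),.068);e=plane(c,(312.4,211.2),.051)
n=plane(c,(315.1,228.7),.0981);n[1]-=.00425
print("fork",f,"eye",e,"nose",n,"eye-fork",(e-f)[:2]*1e3)
print("rim y",plane(c,(315.4,195+35.5/8-.5),.068)[1],plane(c,(315.4,195+275.5/8-.5),.068)[1])
```

```text
fork [0.49003695 0.11468741 0.068     ] eye [0.48790397 0.1105378  0.051     ] nose [0.48983189 0.11222446 0.0981    ] eye-fork [-2.13298176 -4.14960495]
rim y 0.12515371478633008 0.10386117692536581
```

```bash
cat > m.py <<'E'
from workcell import bot,hand,vision,get_obs
from h import *
q=quat(np.pi/2)
NF=np.array([.4898,.1155])  # TCP xy (actual) for nose on fork axis
def force(n=4):
    s=[]
    for _ in range(n): bot.dwell(.02);s.append(get_obs()["wrist_force"])
    return np.mean(s,0)
class Arm:
    def __init__(s,f0): s.cmd=get_obs()["position"].copy();s.f0=f0
    def go(s,p,v=.03):
        s.cmd=np.array(p,float);bot.servo_line(s.cmd,q,velocity=v)
    def step(s,d,v=.02): s.go(s.cmd+d,v);return force(3)-s.f0
    def down(s,z,fmax=5,dz=.001):
        while s.cmd[2]>z+1e-6:
            f=s.step([0,0,-min(dz,s.cmd[2]-z)])
            if f[2]>fmax or np.hypot(f[0],f[1])>10: return False,f
        return True,f
E
python3 - <<'E'
from m import *
E=np.array([.4877,.1114])
f0=force(8);print("f0",f0)
np.save("f0.npy",f0)
a=Arm(f0)
a.go([*E,.160]);bot.dwell(.2);o=get_obs()["position"];print(o)
corr=E-o[:2]; a.go([*(E+corr),.150],.05);bot.dwell(.1);print(get_obs()["position"],corr)
a.go([*a.cmd[:2],.124],.06);f=force()-f0;print("above bar",f.round(2))
if f[2]<4:
    r=a.down(.108);print(r,a.cmd,get_obs()["position"],get_obs()["time_s"])
E
```

```text
f0 [-0.01121314 -0.15790579 -1.32678244]
[0.48777401 0.1114643  0.16004508]
[0.48763249 0.11133729 0.14990649] [-7.40066084e-05 -6.43028250e-05]
above bar [-0.32  0.27  0.12]
(False, array([-2.24861229,  0.2699054 ,  9.65757532])) [0.48762599 0.1113357  0.108     ] [0.48788637 0.11143741 0.10866836] 17.05
```

Contact came at nose z ≈ 42 mm, which is the lower ear, so the nose is through the eye. I'll raise it slightly, firm up the grip and draw the eye into line.

Run:
```python
from m import *
f0=np.load("f0.npy");a=Arm(f0)
a.go([*a.cmd[:2],.1105]);hand.move_gripper(0,115);print((force()-f0).round(2))
s=a.cmd.copy();T=np.array([*NF,.1105])
for k in range(1,5):
    a.go(s+(T-s)*k/4);f=force(3)-f0;print(k,f.round(1),get_obs()["position"].round(4))
r=a.down(.1075,6,.0007);print(r,a.cmd,get_obs()["position"],get_obs()["time_s"],get_obs()["gripper_width"])
c=vision.read_camera("wrist");pickle.dump(c,open("cam3.pkl","wb"))
```

```text
[-0.03  0.43 -0.14]
1 [-0.4  0.1  0.3] [0.4883 0.1124 0.1104]
2 [-1.6 -2.5  0.5] [0.4885 0.1133 0.1104]
3 [-1.5 -2.2  0.3] [0.4891 0.1144 0.1104]
4 [-2.  -2.1  0.1] [0.4898 0.1155 0.1104]
(True, array([-0.6070096 , -1.59542961,  1.21162239])) [0.4898 0.1155 0.1075] [0.48983267 0.11552473 0.10750735] 20.2833 0.013099068804026344
```

Run:
```python
from m import *
f0=np.load("f0.npy");a=Arm(f0);log=[]
while a.cmd[2]>.0935:
    f=a.step([0,0,-.001 if a.cmd[2]>.097 else -.0004]);p=get_obs()["position"]
    log.append((*p.round(4),*f.round(1)))
    if f[2]>7: break
    h=np.hypot(*f[:2])
    if h>3: a.cmd[:2]+=f[:2]/h*.0003
    if h>12: break
for l in log: print(*l)
print(get_obs()["time_s"])
```

```text
0.4898 0.1155 0.1064 -1.0 -1.8 0.4
0.4898 0.1155 0.1054 -0.4 -1.2 -0.0
0.4898 0.1155 0.1044 -1.0 -1.8 0.4
0.4898 0.1155 0.1034 -0.4 -1.6 0.1
0.4898 0.1155 0.1024 -0.4 -2.1 0.2
0.4898 0.1155 0.1014 -0.6 -2.0 -0.6
0.4898 0.1155 0.1004 -0.5 -2.4 0.0
0.4898 0.1155 0.0994 -0.8 -2.0 0.1
0.4898 0.1156 0.0984 -1.0 -1.6 0.0
0.4898 0.1155 0.0974 -0.7 -1.5 -0.1
0.4898 0.1155 0.0964 -0.6 -2.4 0.3
0.4898 0.1156 0.0961 -0.7 -1.8 0.7
0.4898 0.1155 0.0957 -1.1 -1.8 1.9
0.4898 0.1155 0.0953 -1.0 -2.2 0.8
0.4899 0.1155 0.0951 -2.7 -2.9 6.7
0.4899 0.1155 0.0951 -3.4 -2.7 11.3
25.1333
```

Seated: the force rises to 11 N at TCP z 0.0951, against 0.0950 expected. I'll hold briefly, release, lift and check.

Run:
```python
from m import *
f0=np.load("f0.npy");a=Arm(f0)
bot.dwell(.25);print((force()-f0).round(1))
hand.move_gripper(.05,60);a.go([*NF,.1751],.1);bot.dwell(.1);print(force().round(2),get_obs()["time_s"])
a.go([.49,.09,.24],.15);bot.dwell(.15)
c=vision.read_camera("wrist");pickle.dump(c,open("cam4.pkl","wb"))
cv2.imwrite("pics/w4.png",cv2.resize(c["frame"][40:240,220:420],None,fx=3,fy=3,interpolation=cv2.INTER_CUBIC)[:,:,::-1])
hsv=cv2.cvtColor(c["frame"],cv2.COLOR_RGB2HSV)
m=((hsv[...,0]<8)|(hsv[...,0]>172))&(hsv[...,1]>150)&(hsv[...,2]>120);m[:, :240]=0;m[:,340:]=0;m[160:]=0
ys,xs=np.nonzero(m);print("knob",xs.mean(),ys.mean(),len(xs),plane(c,(xs.mean(),ys.mean()),.098))
```

```text
[-3.1 -2.2 10.7]
[-0.13 -0.21  0.1 ] 27.0167
knob 268.5974842767296 122.67295597484276 159 [0.45507346 0.14700887 0.098     ]
```

View pics/w4.png

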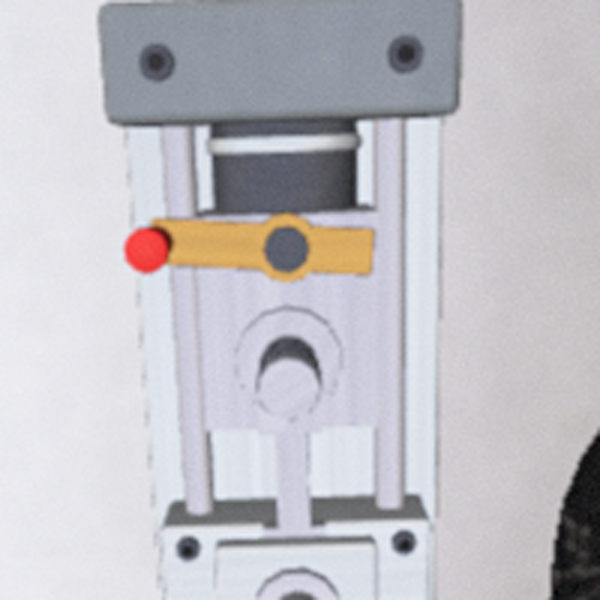

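The pin stands seated with its collar flat on the fork and the keeper is still open (knob 0.455, 0.147). Next, swing the keeper with closed fingertips in two pushes.

Run:
```python
from m import *
c=pickle.load(open("cam4.pkl","rb"));print("block front",[plane(c,(313,81.6),z)[1].round(4) for z in(.06,.075,.1)])
S=np.array([.490,.1474]);Z=.106
hand.move_gripper(0,40)
bot.reach((S[0]-.028,S[1]-.022,.17),q);f0=force(8);np.save("f1.npy",f0)
a=Arm(f0);a.cmd=np.array([S[0]-.028,S[1]-.022,.17])
def push(d,dist,st=.0015,fm=7):
    m=0
    for _ in range(int(round(dist/st))):
        f=a.step(np.array(d)*st,.04);h=np.linalg.norm(f);m=max(m,h)
        if h>fm: print("stop",f.round(1),a.cmd);return False
    print("ok max",m.round(1),f.round(1),get_obs()["position"].round(4),get_obs()["time_s"]);return True
a.go([*a.cmd[:2],.125],.08)
if push([0,0,-1],.125-Z,.004,4):
    push([0,1,0],.0315)
    c=vision.read_camera("wrist");pickle.dump(c,open("cam5.pkl","wb"))
    a.go(a.cmd+[0,-.006,0],.05);a.go([*a.cmd[:2],.17],.12)
    bot.dwell(.1);a.go([S[0]-.06,.13,.24],.15);bot.dwell(.1)
    c=vision.read_camera("wrist");pickle.dump(c,open("cam5.pkl","wb"))
    hsv=cv2.cvtColor(c["frame"],cv2.COLOR_RGB2HSV)
    m=((hsv[...,0]<8)|(hsv[...,0]>172))&(hsv[...,1]>150)&(hsv[...,2]>120)
    n,_,st,ce=cv2.connectedComponentsWithStats(m.astype(np.uint8))
    for i in range(1,n):
        if st[i,4]>60: print(ce[i].round(1),st[i,4],plane(c,ce[i],.098).round(4))
```

```text
block front [np.float64(0.1759), np.float64(0.1757), np.float64(0.1755)]
ok max 1.1 [-0.4  0.1 -0.2] [0.4619 0.1254 0.1049] 31.1333
ok max 6.5 [ 3.5 -5.4  0.5] [0.4622 0.1568 0.1051] 37.4333
[541.7 129.2] 569 [0.5971 0.1822 0.098 ]
[368.1 142.2] 164 [0.4694 0.1726 0.098 ]
```

The keeper is at about 0.89 rad. Now the second push, towards +x.

Run:
```python
from m import *
Z=.106;x0,y0=.443,.1745
f0=np.load("f1.npy")
bot.reach((x0,y0,.16),q);a=Arm(f0);a.cmd=np.array([x0,y0,.16])
a.go([x0,y0,.125],.08)
def push(d,dist,st,fm):
    m=0
    for _ in range(int(round(dist/st))):
        f=a.step(np.array(d)*st,.05);h=np.linalg.norm(f);m=max(m,h)
        if h>fm: print("stop",f.round(1),get_obs()["position"]);return False
    print("ok max",m.round(1),f.round(1),get_obs()["position"].round(4));return True
if push([0,0,-1],.020,.004,4):
    push([1,0,0],.034,.0015,9);print(get_obs()["time_s"])
    a.go(a.cmd+[-.012,0,0],.06);a.go([*a.cmd[:2],.17],.12)
    a.go([.44,.10,.24],.15);bot.dwell(.1)
    c=vision.read_camera("wrist");pickle.dump(c,open("cam6.pkl","wb"))
    hsv=cv2.cvtColor(c["frame"],cv2.COLOR_RGB2HSV)
    m=((hsv[...,0]<8)|(hsv[...,0]>172))&(hsv[...,1]>150)&(hsv[...,2]>120)
    n,_,st,ce=cv2.connectedComponentsWithStats(m.astype(np.uint8))
    for i in range(1,n):
        if st[i,4]>60: print(ce[i].round(1),st[i,4],plane(c,ce[i],.098).round(4))
    cv2.imwrite("pics/w6.png",cv2.resize(c["frame"][30:230,260:460],None,fx=3,fy=3)[:,:,::-1])
    print(get_obs()["time_s"])
```

```text
ok max 0.8 [-0.5 -0.  -0.3] [0.4429 0.1745 0.1049]
stop [-9.8  2.9  4.5] [0.47114868 0.17442144 0.10470687]
47.925
[537.3  97.3] 629 [0.5994 0.1752 0.098 ]
[384.5  91.1] 187 [0.4894 0.1794 0.098 ]
49.9583
```

View pics/w6.png

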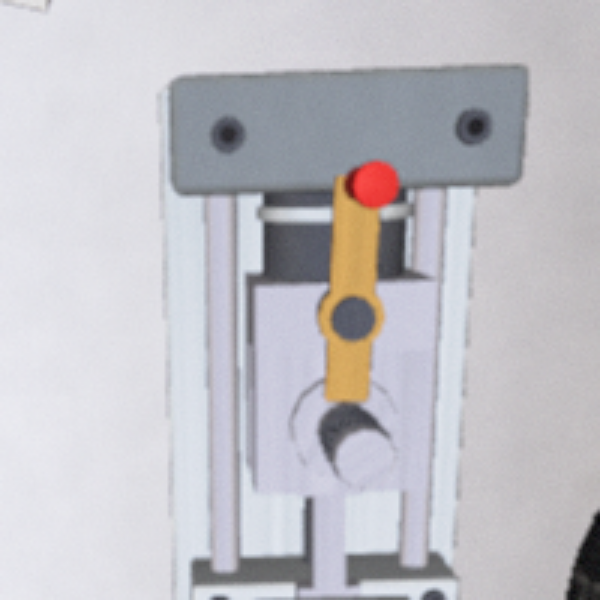

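The keeper is at its stop (about 1.55 rad) with the tab lying over the collar, the pin is seated, and the arm is clear of everything.

```bash
python3 -c "
from workcell import hand_in
print(hand_in())"
```

```text
the job is handed in; nothing more can be done
None
```

The pin is seated through both ears and the bar's eye, the keeper is swung to about 1.55 rad over the collar, and the job was handed in at about 50 s; the wrist force never read above about 12 N, and no verdict was returned.

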